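# Hold up the pink macaron in the pastry tongs

## Task

A guest at the entryway console has asked for the pink macaron. Pick up the pastry tongs from their white tray, close them gently on the pink macaron on the marble board, lift it level, about ten centimetres above the board, and finish still holding it there in the tongs, without letting go. Never touch a macaron with the gripper, and leave the other two macarons, the bell and the mint dispenser where they are.

Things in the scene. Friction and masses are not known exactly. Their poses are not given: they have to be found in the camera images.
- tongs: Stainless spring pastry tongs, 200 mm long, about 95 g, lying flat on the white tray, jaws towards their own +x, arms parting along their own y, z up. Arms: strips 24 mm high on edge. Origin: underside of the round spring head (22 mm across; a hanging ring reaches 28 mm behind), midway between the arms' hinges. Centre of mass about 90 mm in front of the origin.
- tongs_grip (a point): Midway between the black silicone sleeves on the arms (75 to 115 mm ahead of the tongs' origin, 28 mm high), 95 mm ahead of it, 14 mm up. Over the sleeves' outsides: 56 mm released, 36 mm with the jaws on a macaron; 1 mm less here shuts the jaws by 2 mm. The spring pushes each sleeve out with 3 N open to 6 N shut: held 46 to 52 mm wide, the tongs can be carried jaws open.
- tongs_tip (a point): Point midway between the jaws, 185 mm ahead of the tongs' origin, at underside level: where the macaron's axis belongs when the jaws close. The jaws move symmetrically; their faces are 72 mm apart when released.
- jaw_left: Left (+y) steel jaw of the tongs, a shallow upright scoop 28 mm long and 24 mm high, about 5 mm thick. Origin: middle of the gripping face at its lower edge; its x runs along the jaw, y points outwards, away from the other jaw.
- jaw_right: Right (-y) steel jaw, the mirror image: origin in the middle of the gripping face at its lower edge, x along the jaw, -y pointing outwards.
- tray: Fixed flat white ceramic tray without rim, 240 x 120 mm (x, y) and 8 mm thick, on which the tongs lie lengthwise; at the robot's left or right. Origin: centre of its underside. It stands on the 3 mm rubber mat.
- board: Fixed white marble serving board, 120 x 260 mm (x, y), 12 mm thick, without rim, on the 3 mm rubber mat. The three macarons stand on it in a row along its y, about 85 mm apart. Origin: centre of its underside; x points away from the robot, z up.
- macaron_pink: The wanted macaron: pink, round, 34 mm across, 22 mm high, 14 to 23 g, fragile: it cracks if one jaw presses it with more than 40 N (a 28 N squeeze on the sleeves gives about 12 N there). Stands flat on the board at any of its three places. Origin: centre of its underside, z up.
- macaron_green: Pale green macaron of the same size, to be left where it is. Origin: centre of its underside.
- macaron_yellow: Yellow macaron of the same size, to be left where it is. Origin: centre of its underside.
- bell: Bystander: chrome counter bell, 80 mm across and 55 mm high, with a small lever striker reaching 68 mm from its axis in its -x direction. Loose. Origin: centre of its underside.
- dispenser: Bystander: upright stainless push dispenser of mints, 42 mm across and 78 mm high, with a small chute at its foot. Loose. Origin: centre of its underside.
- bowl: Fixed matte grey ceramic bowl, 130 mm across and 42 mm high, with a green key fob and a carabiner in it, on the side opposite the tray. Origin: centre of its underside.

How it is judged:
On the way, in this order (a step that is already met when the one before it is completed fails the run):
1. the tongs are picked up by the gripper, 2 cm or more clear of the tray, the pink macaron still in its place (height (world z) of each of tongs, tongs_tip above 0.031 m and contact force between the fingers and tongs above 0.5 N and distance of macaron_pink from where it was at the start of the episode below 0.01 m), for 0.2 s.
2. both jaws press on the pink macaron while it is still at the board (contact force between each of jaw_left, jaw_right and macaron_pink above 0.5 N and z of macaron_pink in the frame of board below 0.022 m), for 0.1 s.
At the end, for the whole second after the job is handed in: The gripper holds the tongs, both jaws press the pink macaron (over 0.5 N), which is still (under 3 cm/s), level (20 degrees) and 6 cm or more above the board; the tongs rest on nothing; other macarons within 12 mm, bell and dispenser within 20 mm of their places (z of macaron_pink in the frame of board above 0.072 m and contact force between each of jaw_left, jaw_right and macaron_pink above 0.5 N and contact force between the fingers and tongs above 1 N and height (world z) of tongs above 0.05 m and angle between macaron_pink's own z axis and vertical below 0.35 rad and linear speed of macaron_pink below 0.03 m/s and contact force between tongs and board below 0.1 N and contact force between tongs and bowl below 0.1 N and contact force between tongs and dispenser below 0.1 N and contact force between tongs and bell below 0.1 N and distance of each of macaron_green, macaron_yellow from where it was at the start of the episode below 0.012 m and distance of each of bell, dispenser from where it was at the start of the episode below 0.02 m); the arm keeps its last pose, push and grip.
It fails at once if the arm or its fingers touch a macaron (contact force between any of the arm, the fingers and macaron_pink above 0.3 N or contact force between any of the arm, the fingers and macaron_green above 0.3 N or contact force between any of the arm, the fingers and macaron_yellow above 0.3 N).
It fails at once if a jaw presses the pink macaron with more than 40 N and cracks it (contact force between any of jaw_left, jaw_right and macaron_pink above 40 N).
It fails at once if another macaron is shifted by more than 12 mm (distance of any of macaron_green, macaron_yellow from where it was at the start of the episode above 0.012 m).
It fails at once if the bell or the dispenser is shifted by more than 20 mm (distance of any of bell, dispenser from where it was at the start of the episode above 0.02 m).
It also fails if it takes over 43 s, if anything falls off the work surface, if the arm or the gripper's body presses on something with over 40 N, if the wrist force passes 120 N, or if a joint passes its speed limit or range.

## Robot

A 6-joint arm with a two-finger parallel gripper is mounted at the origin on the work surface. World frame = base frame: x ahead of the robot, y to its left, z up, the work surface at z = 0. Lengths are in m, angles in rad, forces in N, time in s.
With the tool pointing down it reaches from about 0.35 to 1 m from the base axis. Payload 7.1 kg.
Tool frame: the origin (TCP) lies midway between the tips of the shut fingers; the grasp point (between the pads) lies 19 mm behind it; z points along the fingers, x is the direction in which the jaws open and shut, and the axes are right-handed (so a half turn about z gives the same grasp; the last joint's range is limited). The gripper opens to 85 mm and grips with 20 to 120 N. Pads are 22 mm wide; open, the fingers measure 114 mm over their backs; the gripper's body (76 mm by 85 mm) begins 54 mm behind the grasp point. The pads swing forward as they close: fully open they stand 13 mm farther back than shut.
Start: joints at [-1.323, 0.423, 1.63, -0, 1.089, -0.019], TCP at [0.165, -0.603, 0.231] pointing down, gripper open.
Joint ranges: [-3, 3], [-0.9, 2.11], [0.09, 2.58], [-1.31, 4.45], [0.11, 2.69], [-2.54, 2.54]. Speed limits (rad/s): [2.39, 2.39, 3.01, 3.14, 3.14, 3.14].

## Interface

Orientations are given as a unit quaternion [x, y, z, w].
In Python, from rig import * gives the robot as it stands.
- The arm moves only by the shell command python3 -m jog 'ROWS' [OPENING] [FORCE]. ROWS is JSON, a list of rows, each an object of numbers: "x", "y", "z": the shift along the world's x, y, z in mm; "twist": the turn about the world's z in rad. In form: [{"x": .., "y": .., "z": .., "twist": ..}, ...]. A call has 1 to 8 rows; each row is the pose to reach, as a shift and turn from the pose measured when the call began; what a row does not reach only later rows make up. A row lasts 1/10 s, in which the tool goes at most 50 mm and 8.59 degrees, less where a joint would pass 70% of its speed; a pose out of reach is approached as far as the arm can. A call with a gripper value outside its range is refused whole. OPENING is the opening in per cent of the stroke, from 0 (shut) to 100 (fully open), set as the call begins (- or left out, the last holds). The fingers move at their own pace and stop on an object; FORCE is the grip in N (left out, the last holds). Time passes only in rows, so rows that repeat a pose let the fingers close. It gives the time, the measured TCP pose, the force and the opening at its end, in the units of the state.
- read_state(): the state, without advancing time (a new reading comes with each control period).
- snapshot(name): name is "scene" or "top" or "wrist"; returns a dict with "img" (420x560x3 uint8, red, green, blue), "z_map" (420x560 float32, m along the optical axis (not along the pixel's ray), 0 where there is no reading), "fovy" (degrees; the focal length in pixels is half the picture's height over the tangent of half this angle, whatever the lens; pixels are square), "cx", "cy" (the principal point, pixels), "rvec" (rotation vector, rad) and "tvec" (3), from world to camera coordinates, as OpenCV has them; the wrist camera has in their place "mount" (4x4, takes a point from camera to tool coordinates, whose origin is the TCP and whose axes are the tool frame's). Camera axes: x right, y down, z forward; pixel columns grow to the right and rows downward; lengths in m; the calibration is good to about 2 mm. A picture is of the moment at which its call begins: read the wrist's pose just before it.
- close_job(): hands the job in, once; it reports no verdict.
The state is a dict: "time": time; "joint_pos": joint angles; "qvel": joint speeds; "joint_efforts": joint torques, N m; "tcp_pos": TCP position; "tool_rot": TCP orientation; "ft_force": force on the tool from outside, world axes, zero at the start; "wrist_torque": the same for the moment, N m; "finger_gap": opening from 0.0 (shut) to 1.0 (fully open).
Only numpy, scipy, OpenCV 4.12 (cv2) and the standard library are available. Lean on these libraries where they do the work, as an engineer would, in place of code of your own. Each camera call takes 0.05 s, during which the arm holds its last target.

## Working session

There is one attempt and no reset: what is moved stays moved. The work goes in short steps, Python scripts to look and compute and a shell command to move; the robot and the scene stay as the last step left them, time stands still between calls to the robot, and variables do not carry over. Pictures are saved under pics/ and viewed, and the job is handed in when it is done.

```bash
ls; mkdir -p pics
cat > h.py <<'E'
import numpy as np, cv2
from rig import *
def save(s,n): cv2.imwrite('pics/'+n,cv2.cvtColor(s['img'],cv2.COLOR_RGB2BGR))
E
python3 - <<'E'
from h import *
st=read_state(); print(st)
for n in('scene','top','wrist'):
    s=snapshot(n); save(s,n+'0.png'); np.save('pics/'+n+'0.npy',s,allow_pickle=True)
    print({k:v for k,v in s.items() if k not in('img','z_map')})
E
```

```text
pics
{'time': 0.0, 'joint_pos': array([-1.32298752e+00,  4.23860667e-01,  1.63068875e+00,  3.41125125e-05,
        1.08859264e+00, -1.90015669e-02]), 'qvel': array([7.75505906e-04, 1.07834239e-03, 4.32677794e-04, 2.38389637e-03,
       2.99619244e-04, 6.83277123e-06]), 'joint_efforts': array([ 2.76702798e-03, -5.57377267e+01, -2.81742758e+01,  1.50881992e-04,
        7.47925777e-03,  3.02376611e-05]), 'tcp_pos': array([ 0.164684 , -0.6023483,  0.2305338]), 'tool_rot': array([ 7.94871051e-01, -6.06777894e-01, -5.97359147e-04, -4.93514575e-04]), 'ft_force': array([ 0.68837546, -0.21109516,  0.11630502]), 'wrist_torque': array([0.04210021, 0.00785059, 0.03607127]), 'finger_gap': 1.0002968371860483}
{'fovy': 52.71075575570049, 'cx': 281.20438218520025, 'cy': 215.9533273945854, 'rvec': array([ 1.17403529,  2.26848811, -1.02912834]), 'tvec': array([ 0.33690831, -0.26494553,  1.29519188])}
{'fovy': 51.65399977091782, 'cx': 285.8651985313461, 'cy': 212.00541672842527, 'rvec': array([ 2.17388387, -2.15085164,  0.11576911]), 'tvec': array([-0.01372439,  0.56310441,  0.99805623])}
{'fovy': 71.024902145446, 'cx': 278.02275702929137, 'cy': 209.59890549626735, 'mount': array([[ 9.99999670e-01,  2.85035777e-04,  7.60775827e-04,
         6.98807398e-04],
       [-4.92550526e-04,  9.57412523e-01,  2.88723081e-01,
        -7.33075365e-02],
       [-6.46079896e-04, -2.88723361e-01,  9.57412348e-01,
        -1.43251843e-01],
       [ 0.00000000e+00,  0.00000000e+00,  0.00000000e+00,
         1.00000000e+00]])}
```

View pics/top0.png

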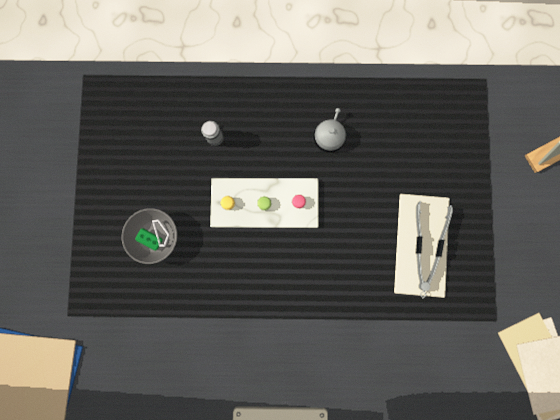

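View pics/scene0.png

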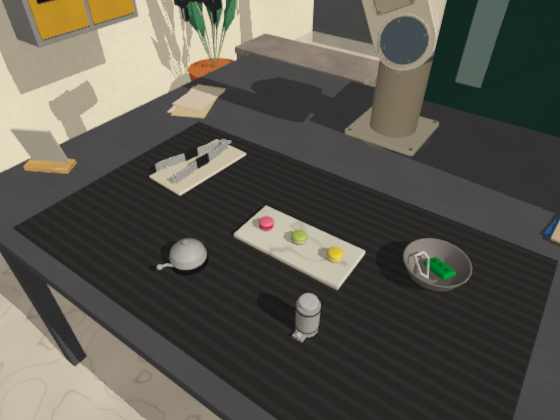

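View pics/wrist0.png

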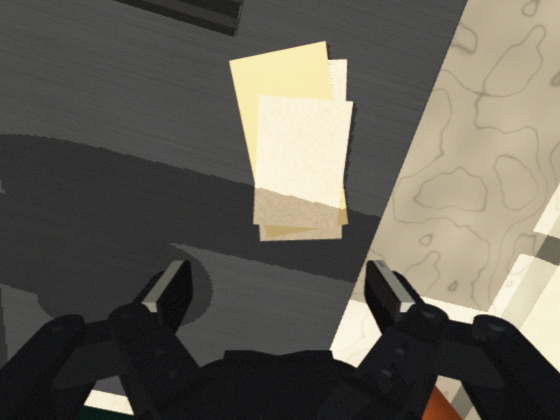

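The top view shows pink at (299,201), green at (264,203) and yellow at (227,203). The tongs lie on the tray with their head near (424,287), sleeves near (419,245) and (440,248), and jaws pointing away from the robot. Next I'll measure them.

```bash
cat >> h.py <<'E'
def cam(s):
    f=s['img'].shape[0]/2/np.tan(np.radians(s['fovy'])/2)
    if 'rvec' in s:
        R=cv2.Rodrigues(s['rvec'])[0]; return f,R.T,-R.T@s['tvec']
    from scipy.spatial.transform import Rotation as Ro
    T=np.eye(4);T[:3,:3]=Ro.from_quat(s['st']['tool_rot']).as_matrix();T[:3,3]=s['st']['tcp_pos']
    M=T@s['mount'];return f,M[:3,:3],M[:3,3]
def ray(s,uv,z):
    f,R,o=cam(s); d=R@np.array([(uv[0]-s['cx'])/f,(uv[1]-s['cy'])/f,1]); return o+d*(z-o[2])/d[2]
def blobs(mask,amin=20):
    n,l,st,c=cv2.connectedComponentsWithStats(mask.astype(np.uint8))
    return [(st[i,4],c[i],st[i,:4],l==i) for i in range(1,n) if st[i,4]>=amin]
E
python3 - <<'E'
from h import *
for n in('top','scene'):
    s=np.load(f'pics/{n}0.npy',allow_pickle=True).item()
    hsv=cv2.cvtColor(s['img'],cv2.COLOR_RGB2HSV); H,S,V=[hsv[...,i].astype(int) for i in range(3)]
    print(n)
    for name,m in dict(pink=((H>160)|(H<5))&(S>120)&(V>120),green=(H>30)&(H<50)&(S>90)&(V>70),yellow=(H>18)&(H<30)&(S>150)&(V>150)).items():
        for a,c,b,_ in blobs(m):
            print(name,a,c.round(1),b,ray(s,c,.030 if n=='scene' else .034).round(4))
    z=s['z_map']; 
    f,R,o=cam(s); v,u=np.mgrid[:420,:560]
    P=np.stack([(u-s['cx'])/f*z,(v-s['cy'])/f*z,z],-1)@R.T+o
    if n=='top':
        m=(V<60)&(P[...,0]>.3)&(np.abs(u-430)<25)&(v>200)&(v<290)&(P[...,2]>.025)
        for a,c,b,_ in blobs(m,8): print('sleeve',a,c,b,ray(s,c,.039).round(4),P[_].mean(0))
    cv2.imwrite(f'pics/zoom_{n}.png',cv2.resize(cv2.cvtColor(s['img'],4)[185:305,385:465] if n=='top' else cv2.cvtColor(s['img'],4)[130:200,140:260],None,fx=5,fy=5,interpolation=2))
    if n=='top':
        for (uu,vv) in [(299,201),(264,203),(227,203),(330,134),(211,130),(419,245),(440,248),(424,287),(405,280)]: print(uu,vv,P[vv,uu].round(4))
        zz=P[...,2]
        m=(zz>.022)&(zz<.06)&(u>390)&(u<460)&(v>190)&(v<305); ys,xs=np.nonzero(m)
        print('tongs extents',len(ys), xs.min(),xs.max(),ys.min(),ys.max())
        cv2.imwrite('pics/hm.png',cv2.resize((np.clip((zz[185:305,385:465]+.005)/.05,0,1)*255).astype(np.uint8),None,fx=5,fy=5,interpolation=0))
E
```

```text
top
pink 87 [299.7 200.8] [293 195  12  13] [ 0.5901 -0.0402  0.034 ]
green 137 [264.  202.9] [258 197  13  13] [0.584  0.0444 0.034 ]
yellow 28 [230.6 203.3] [225 197   9  12] [0.5824 0.1236 0.034 ]
sleeve 65 [419.         244.29230769] [417 236   5  17] [ 0.4898 -0.3191  0.039 ] [ 0.48998881 -0.3201991   0.03538733]
sleeve 67 [440.19402985 247.56716418] [437 240   7  16] [ 0.4827 -0.3683  0.039 ] [ 0.48234127 -0.36409454  0.05091932]
299 201 [ 0.589  -0.0385  0.0374]
264 203 [0.5834 0.0441 0.0377]
227 203 [0.5829 0.1321 0.0345]
330 134 [ 0.7487 -0.1106  0.0501]
211 130 [0.7453 0.1663 0.084 ]
419 245 [ 0.4882 -0.3192  0.0385]
440 248 [ 0.4817 -0.3679  0.0386]
424 287 [ 0.3913 -0.3301  0.0333]
405 280 [ 0.4058 -0.2929  0.0093]
tongs extents 615 416 451 201 298
scene
pink 144 [265.6 223.1] [259 217  14  14] [ 0.5928 -0.0365  0.03  ]
green 162 [298.6 236.3] [292 230  15  15] [0.5856 0.0451 0.03  ]
yellow 1722 [58.5 16.4] [28  0 62 40] [-0.0187 -1.7329  0.03  ]
yellow 810 [109.    8.9] [87  0 48 24] [-0.2404 -1.6408  0.03  ]
yellow 141 [334.9 252.6] [328 247  15  12] [0.5828 0.1311 0.03  ]
```

View pics/zoom_top.png

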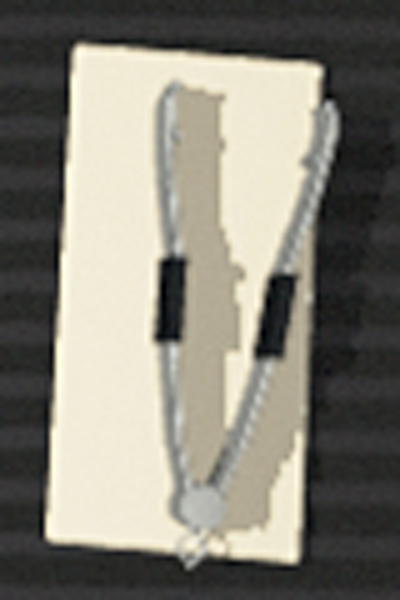

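View pics/hm.png

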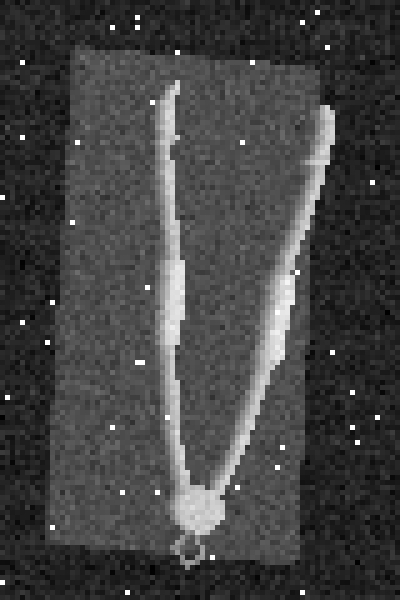

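View pics/zoom_scene.png

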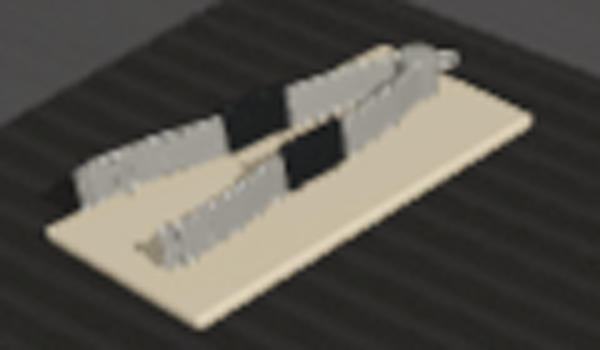

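Run:
```python
from h import *
s=np.load('pics/top0.npy',allow_pickle=True).item()
f,R,o=cam(s); v,u=np.mgrid[:420,:560]; z=s['z_map']
P=np.stack([(u-s['cx'])/f*z,(v-s['cy'])/f*z,z],-1)@R.T+o
Z=P[...,2]
a=blobs((Z>.024)&(Z<.06)&(u>390)&(u<460)&(v>190)&(v<310),100)[0][3]
Q=P[a]
e=np.array([.99,-.14]);e/=np.linalg.norm(e)
hd=Q[Q[:,0]<.405];print('head',hd.mean(0), len(hd))
for lo,hi in((.41,.43),(.43,.46),(.47,.5),(.52,.54),(.54,.56),(.56,.575)):
    t=Q[(Q[:,0]>lo)&(Q[:,0]<hi)]
    m=np.median(t[:,1]); L=t[t[:,1]>m];Rr=t[t[:,1]<=m]; print(lo,L.mean(0).round(4),Rr.mean(0).round(4))
print('tips L,R', ray(s,(419,203),.035),ray(s,(450,207),.035))
g=np.array([.4863,-.3437]);h=ray(s,(425.4,286.3),.033)[:2]
print(h,np.degrees(np.arctan2(*(g-h)[::-1])),np.linalg.norm(g-h))
```

```text
head [ 0.39304737 -0.33077878  0.0330815 ] 91
0.41 [ 0.4194 -0.3232  0.032 ] [ 0.4208 -0.3502  0.0323]
0.43 [ 0.4434 -0.3234  0.0311] [ 0.4455 -0.3599  0.0317]
0.47 [ 0.4856 -0.3216  0.0355] [ 0.4849 -0.3701  0.0352]
0.52 [ 0.5288 -0.3242  0.032 ] [ 0.5299 -0.3849  0.0314]
0.54 [ 0.5494 -0.3262  0.0318] [ 0.5518 -0.3915  0.0324]
0.56 [ 0.5679 -0.3207  0.0322] [ 0.5676 -0.3956  0.0319]
tips L,R [ 0.58754132 -0.32257829  0.035     ] [ 0.57876369 -0.3955493   0.035     ]
[ 0.39288565 -0.33351974] -6.2195249781799555 0.09396743060833543
```

Sizes agree: head to grip is 94 mm and the jaws are 73 mm apart. The grip is at (0.486, -0.345) with yaw about -7.5°. I'll move to hover above it.

```bash
python3 -m jog '[{"x":40,"y":32,"z":-10,"twist":-0.05},{"x":80,"y":64,"z":-20,"twist":-0.1},{"x":120,"y":96,"z":-30,"twist":-0.15},{"x":160,"y":128,"z":-40,"twist":-0.2},{"x":200,"y":160,"z":-50,"twist":-0.25},{"x":240,"y":192,"z":-60,"twist":-0.3},{"x":280,"y":224,"z":-70,"twist":-0.35},{"x":321,"y":257,"z":-80,"twist":-0.398}]' 100 28
python3 -m jog '[{"x":0},{"x":0}]'
python3 - <<'E'
from h import *
st=read_state(); s=snapshot('wrist'); s['st']=st; save(s,'w1.png'); np.save('pics/w1.npy',s,allow_pickle=True)
print(st['tcp_pos'],st['tool_rot'],st['qvel'].round(3),st['joint_pos'])
E
```

```text
time: 0.95
tcp_pos: [0.4723, -0.3558, 0.1538]
tool_rot: [-0.658, 0.753, 0.0, 0.0]
ft_force: [0.2, -1.5, -0.8]
finger_gap: 1.002
[ 0.47228289 -0.35577717  0.1538455 ] [-6.58442882e-01  7.52630448e-01  4.34683786e-04  4.38315403e-04] [ 8.19e-01  2.63e-01 -1.86e-01 -1.00e-03 -9.10e-02  1.29e+00] [-6.66265644e-01  4.72518423e-01  1.75955500e+00  1.29443737e-03
  9.10212122e-01  1.03703612e+00]validation failed for argument at $[0]...
```

View pics/w1.png

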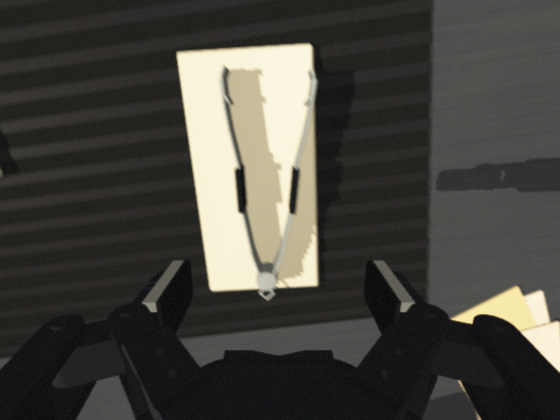

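The wrist view shows the tongs with the head at (266,283) and sleeves at (241,190) and (294,190). The arm was still settling and every row needs all four keys, so I'll settle and look again.

```bash
python3 -m jog '[{"x":10,"y":9,"z":-3,"twist":-0.03},{"x":14,"y":11,"z":-4,"twist":-0.056},{"x":14,"y":11,"z":-4,"twist":-0.056},{"x":14,"y":11,"z":-4,"twist":-0.056},{"x":14,"y":11,"z":-4,"twist":-0.056}]'
cat > m1.py <<'E'
from h import *
import sys
st=read_state(); s=snapshot('wrist'); s['st']=st; save(s,sys.argv[1]+'.png')
print(st['tcp_pos'].round(4),st['tool_rot'].round(4),abs(st['qvel']).max())
q=st['tool_rot'];print('tool x angle',np.degrees(2*np.arctan2(q[1],q[0])))
V=s['img'].max(2).astype(int)
v,u=np.mgrid[:420,:560];f,R,o=cam(s);z=s['z_map']
P=np.stack([(u-s['cx'])/f*z,(v-s['cy'])/f*z,z],-1)@R.T+o
m=(V<60)&(P[...,2]>.028)&(P[...,2]<.05)&(u>200)&(u<360)&(v<330)
for a,c,b,k in blobs(m,40): print(a,c.round(1),b,ray(s,c,.039).round(4),P[k].mean(0).round(4))
Q=P[(P[...,2]>.024)&(P[...,2]<.05)&(P[...,0]>.36)&(P[...,0]<.62)&(abs(P[...,1]+.35)<.07)&(v<330)]
h=Q[Q[:,0]<.405];print('head',h.mean(0).round(4),len(h))
t=Q[Q[:,0]>.56];mm=-.358;print('jaws',t[t[:,1]>mm].mean(0).round(4),t[t[:,1]<mm].mean(0).round(4),'zmed',np.median(Q[:,2]))
E
python3 m1.py w2
```

```text
time: 1.5
tcp_pos: [0.4903, -0.3407, 0.1486]
tool_rot: [-0.637, 0.771, 0.001, 0.002]
ft_force: [-0.8, -0.0, -0.2]
finger_gap: 1.005
[ 0.4903 -0.3407  0.1486] [-0.6372  0.7707  0.0009  0.0017] 0.005262674310546981
tool x angle 259.16472385853547
291 [314.7 208.5] [311 186   9  45] [ 0.4827 -0.3732  0.039 ] [ 0.4823 -0.3732  0.0384]
306 [261.3 210.1] [256 188  11  45] [ 0.4902 -0.3258  0.039 ] [ 0.4899 -0.3258  0.0386]
head [ 0.3934 -0.3362  0.0333] 465
jaws [ 0.5759 -0.3261  0.034 ] [ 0.5706 -0.3997  0.0337] zmed 0.03537982521189867
```

View pics/w2.png

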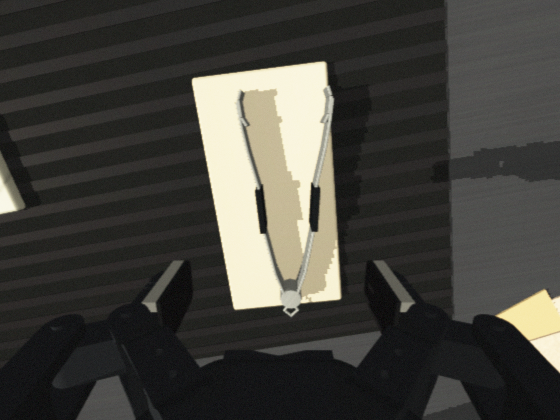

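```bash
python3 -m jog '[{"x":-3,"y":-7,"z":-25,"twist":0.044},{"x":-3,"y":-7,"z":-55,"twist":0.044},{"x":-3,"y":-7,"z":-85,"twist":0.044},{"x":-3,"y":-7,"z":-98,"twist":0.044},{"x":-3,"y":-7,"z":-98,"twist":0.044},{"x":-3,"y":-7,"z":-98,"twist":0.044}]' 
python3 m1.py w3
```

```text
time: 2.15
tcp_pos: [0.4876, -0.3483, 0.0514]
tool_rot: [-0.654, 0.757, 0.0, 0.002]
ft_force: [0.8, 1.1, -0.5]
finger_gap: 1.002
[ 0.4876 -0.3483  0.0514] [-6.538e-01  7.567e-01  4.000e-04  1.800e-03] 0.01941810402295437
tool x angle 261.65468165001005
824 [237.7 253.9] [229 217  18  72] [ 0.4908 -0.326   0.039 ] [ 0.4901 -0.3258  0.038 ]
790 [320.1 254.4] [312 219  18  71] [ 0.4837 -0.3732  0.039 ] [ 0.483  -0.3732  0.0381]
head [nan nan nan] 0
jaws [ 0.5761 -0.3262  0.0333] [ 0.5707 -0.3993  0.0331] zmed 0.035274240233167414m1.py:12: RuntimeWarning: Mean of empty slice.
  h=Q[Q[:,0]<.405];print('head',h.mean(0).round(4),len(h))
  ret = um.true_divide(
```

View pics/w3.png

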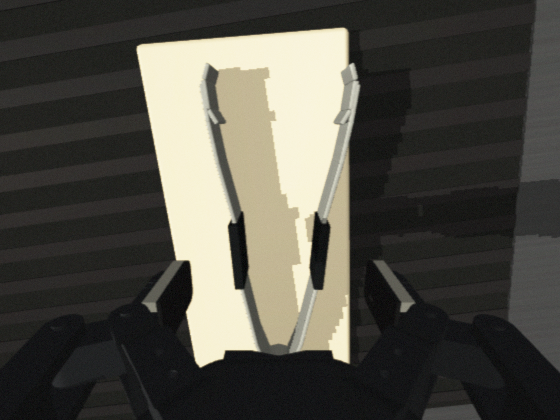

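The sleeves are centred between the fingers at (238,254) and (320,254). I'll go down and close to about 53 mm.

```bash
python3 -m jog '[{"x":0,"y":-1,"z":-20,"twist":0},{"x":0,"y":-1,"z":-36,"twist":0},{"x":0,"y":-1,"z":-41,"twist":0},{"x":0,"y":-1,"z":-41,"twist":0}]' 
python3 -m jog '[{"x":0,"y":0,"z":0,"twist":0},{"x":0,"y":0,"z":0,"twist":0},{"x":0,"y":0,"z":0,"twist":0},{"x":0,"y":0,"z":0,"twist":0},{"x":0,"y":0,"z":0,"twist":0},{"x":0,"y":0,"z":0,"twist":0}]' 61 28
python3 m1.py w4 2>/dev/null
```

```text
time: 2.6
tcp_pos: [0.4876, -0.3491, 0.0105]
tool_rot: [-0.654, 0.757, 0.001, 0.002]
ft_force: [-0.3, -0.3, -0.0]
finger_gap: 0.997
time: 3.2
tcp_pos: [0.4883, -0.3496, 0.0115]
tool_rot: [-0.654, 0.757, -0.0, 0.002]
ft_force: [-0.3, 0.8, 6.5]
finger_gap: 0.613
[ 0.4883 -0.3496  0.0115] [-6.538e-01  7.566e-01 -3.000e-04  2.000e-03] 0.0011817967069287475
tool x angle 261.660791590544
1684 [227.  289.8] [210 246  31  84] [ 0.4926 -0.3281  0.039 ] [ 0.4925 -0.3282  0.0391]
1677 [329.5 290.6] [316 246  32  84] [ 0.4856 -0.3734  0.039 ] [ 0.4856 -0.3733  0.0391]
72 [356.5 271.9] [351 266   9  17] [ 0.4932 -0.386   0.039 ] [ 0.4905 -0.387   0.0342]
head [nan nan nan] 0
jaws [ 0.5763 -0.3316  0.0331] [ 0.5712 -0.3962  0.033 ] zmed 0.0354562000265192
```

View pics/w4.png

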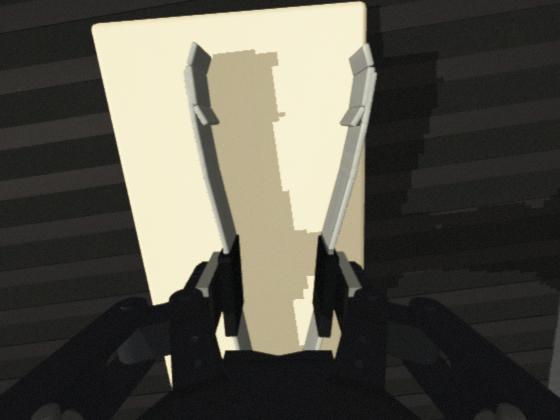

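The jaws have narrowed from 73 to 65 mm, so the tongs are held. I'll close slightly more, then lift.

```bash
python3 -m jog '[{"x":0,"y":0,"z":0,"twist":0},{"x":0,"y":0,"z":0,"twist":0},{"x":0,"y":0,"z":8,"twist":0},{"x":0,"y":0,"z":18,"twist":0},{"x":0,"y":0,"z":30,"twist":0},{"x":0,"y":0,"z":45,"twist":0},{"x":0,"y":0,"z":60,"twist":0},{"x":0,"y":0,"z":60,"twist":0}]' 58 28
python3 -m jog '[{"x":0,"y":0,"z":20,"twist":0},{"x":0,"y":0,"z":45,"twist":0},{"x":0,"y":0,"z":60,"twist":0},{"x":0,"y":0,"z":60,"twist":0},{"x":0,"y":0,"z":60,"twist":0}]'
cat > m2.py <<'E'
from h import *
import sys
st=read_state(); s=snapshot('wrist'); s['st']=st; save(s,sys.argv[1]+'.png'); np.save('pics/%s.npy'%sys.argv[1],s,allow_pickle=True)
t=snapshot('top'); save(t,sys.argv[1]+'t.png')
print(st['tcp_pos'].round(4),st['tool_rot'].round(4),abs(st['qvel']).max(),st['finger_gap'],st['ft_force'].round(1))
q=st['tool_rot'];a=2*np.arctan2(q[1],q[0])-np.pi/2*1; a=(a+np.pi/2)%np.pi-np.pi/2
print('tongs yaw nominal',np.degrees(a))
c,sn=np.cos(a),np.sin(a)
v,u=np.mgrid[:420,:560];f,R,o=cam(s);z=s['z_map']
P=np.stack([(u-s['cx'])/f*z,(v-s['cy'])/f*z,z],-1)@R.T+o
D=P-st['tcp_pos']; L=np.stack([c*D[...,0]+sn*D[...,1],-sn*D[...,0]+c*D[...,1],D[...,2]],-1)
m=(L[...,2]>-.01)&(L[...,2]<.05)&(v<300)&(z>.02)
for lo,hi in((.04,.05),(.05,.06),(.06,.07),(.07,.08),(.08,.09),(.09,.1),(.1,.11)):
    for sg in(1,-1):
        k=m&(L[...,0]>lo)&(L[...,0]<hi)&(L[...,1]*sg>.012)&(L[...,1]*sg<.05)
        if k.sum()>4: 
            zt=np.percentile(L[k][:,2],90);kk=L[k][L[k][:,2]>zt-.004];print(lo,sg,k.sum(),'topz %.4f'%zt,'min %.4f'%np.percentile(L[k][:,2],5),'y',kk[:,1].mean().round(4),L[k][:,1].min().round(4),L[k][:,1].max().round(4),'xmax',L[k][:,0].max().round(4))
E
python3 m2.py w5
```

```text
time: 4.05
tcp_pos: [0.4898, -0.3507, 0.0745]
tool_rot: [-0.654, 0.757, -0.003, 0.003]
ft_force: [-0.4, 0.8, -1.5]
finger_gap: 0.582
time: 4.55
tcp_pos: [0.4895, -0.3505, 0.1341]
tool_rot: [-0.654, 0.757, -0.003, 0.002]
ft_force: [0.1, -0.2, -1.1]
finger_gap: 0.58
[ 0.4895 -0.3505  0.1341] [-0.6538  0.7566 -0.0026  0.0025] 0.020481997115240538 0.5796491292116295 [ 0.1 -0.2 -1.1]
tongs yaw nominal -8.337722780593705
0.04 1 403 topz 0.0247 min 0.0033 y 0.0253 0.0232 0.0277 xmax 0.0499
0.04 -1 406 topz 0.0248 min 0.0038 y -0.0279 -0.0306 -0.0258 xmax 0.05
0.05 1 421 topz 0.0248 min 0.0036 y 0.027 0.0251 0.0291 xmax 0.06
0.05 -1 426 topz 0.0249 min 0.0037 y -0.0297 -0.0319 -0.028 xmax 0.06
0.06 1 444 topz 0.0250 min 0.0040 y 0.0283 0.0264 0.0303 xmax 0.07
0.06 -1 459 topz 0.0251 min 0.0040 y -0.0312 -0.0333 -0.0293 xmax 0.07
0.07 1 613 topz 0.0253 min 0.0046 y 0.0282 0.024 0.0314 xmax 0.08
0.07 -1 624 topz 0.0254 min 0.0050 y -0.0313 -0.0345 -0.0269 xmax 0.08
0.08 1 601 topz 0.0255 min 0.0042 y 0.0296 0.0274 0.0324 xmax 0.09
0.08 -1 613 topz 0.0256 min 0.0046 y -0.0328 -0.0353 -0.0306 xmax 0.09
0.09 1 642 topz 0.0255 min 0.0041 y 0.0286 0.0257 0.0322 xmax 0.1
0.09 -1 641 topz 0.0254 min 0.0044 y -0.0318 -0.0355 -0.029 xmax 0.1
0.1 1 43 topz 0.0257 min 0.0062 y 0.0269 0.0256 0.0282 xmax 0.101
0.1 -1 17 topz 0.0253 min 0.0046 y -0.0301 -0.0312 -0.0293 xmax 0.1005
```

View pics/w5.png

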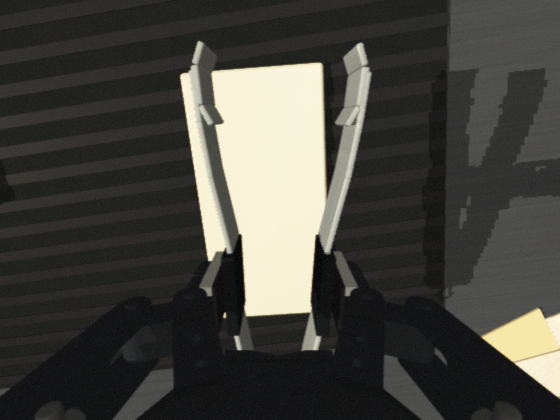

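View pics/w5t.png

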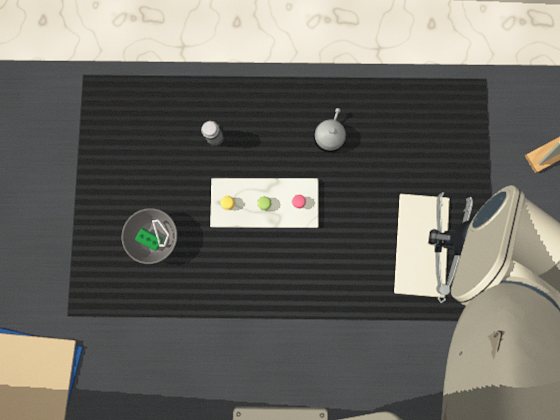

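The tongs are held level and the jaws are open about 57 mm. I'll swing to the pink macaron at the present height.

```bash
python3 -m jog '[{"x":0,"y":10,"z":0,"twist":0.01},{"x":1,"y":30,"z":0,"twist":0.025},{"x":3,"y":58,"z":0,"twist":0.04},{"x":4,"y":88,"z":0,"twist":0.055},{"x":6,"y":115,"z":0,"twist":0.07},{"x":7,"y":135,"z":0,"twist":0.08},{"x":7,"y":145,"z":0,"twist":0.085},{"x":7,"y":147,"z":0,"twist":0.085}]'
python3 -m jog '[{"x":0,"y":10,"z":0,"twist":0.01},{"x":1,"y":30,"z":0,"twist":0.02},{"x":3,"y":58,"z":0,"twist":0.03},{"x":4,"y":88,"z":0,"twist":0.04},{"x":6,"y":115,"z":0,"twist":0.05},{"x":7,"y":135,"z":0,"twist":0.055},{"x":7,"y":150,"z":0,"twist":0.06},{"x":7,"y":160,"z":0,"twist":0.06}]'
python3 -m jog '[{"x":0,"y":0,"z":0,"twist":0},{"x":0,"y":0,"z":0,"twist":0},{"x":0,"y":0,"z":0,"twist":0}]'
python3 m2.py w6
```

```text
time: 5.45
tcp_pos: [0.4956, -0.2013, 0.1329]
tool_rot: [-0.686, 0.727, -0.001, 0.002]
ft_force: [-0.1, -0.8, -0.7]
finger_gap: 0.581
time: 6.25
tcp_pos: [0.5026, -0.0405, 0.1329]
tool_rot: [0.708, -0.706, 0.001, -0.002]
ft_force: [-0.5, -0.3, -0.5]
finger_gap: 0.583
time: 6.55
tcp_pos: [0.5026, -0.0412, 0.1329]
tool_rot: [0.708, -0.707, 0.001, -0.002]
ft_force: [1.4, -0.6, -0.7]
finger_gap: 0.582
[ 0.5026 -0.0412  0.1329] [ 0.7077 -0.7065  0.001  -0.0021] 0.0038101859702902724 0.5820262992419519 [ 1.4 -0.6 -0.7]
tongs yaw nominal 0.09377470629395282
0.04 1 402 topz 0.0246 min 0.0033 y 0.0253 0.0232 0.0278 xmax 0.05
0.04 -1 410 topz 0.0246 min 0.0033 y -0.028 -0.0305 -0.0259 xmax 0.05
0.05 1 424 topz 0.0247 min 0.0034 y 0.027 0.025 0.029 xmax 0.06
0.05 -1 426 topz 0.0247 min 0.0036 y -0.0298 -0.0323 -0.028 xmax 0.06
0.06 1 448 topz 0.0249 min 0.0036 y 0.0283 0.0265 0.0309 xmax 0.07
0.06 -1 458 topz 0.0249 min 0.0037 y -0.0313 -0.0335 -0.0294 xmax 0.07
0.07 1 607 topz 0.0252 min 0.0053 y 0.0282 0.024 0.0315 xmax 0.08
0.07 -1 626 topz 0.0253 min 0.0053 y -0.0313 -0.0345 -0.0269 xmax 0.08
0.08 1 603 topz 0.0255 min 0.0046 y 0.0295 0.0274 0.0321 xmax 0.09
0.08 -1 620 topz 0.0253 min 0.0045 y -0.0328 -0.0354 -0.0305 xmax 0.09
0.09 1 636 topz 0.0254 min 0.0041 y 0.0285 0.0255 0.0321 xmax 0.0999
0.09 -1 635 topz 0.0253 min 0.0039 y -0.0318 -0.0354 -0.0289 xmax 0.1
0.1 1 39 topz 0.0251 min 0.0056 y 0.0269 0.0257 0.0283 xmax 0.101
0.1 -1 16 topz 0.0247 min 0.0065 y -0.0307 -0.0319 -0.0294 xmax 0.1008
```

View pics/w6.png

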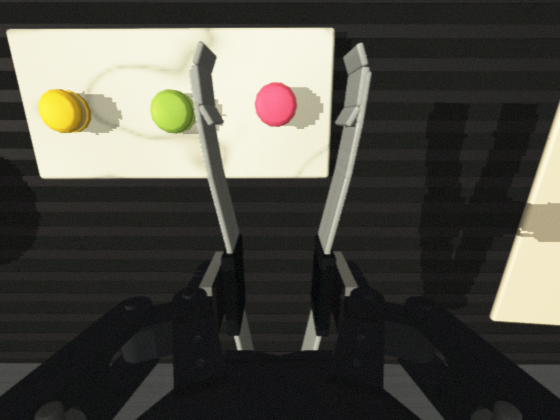

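The wrist view shows pink at (276,104) between the jaws and green at (172,111). I'll measure pink and the jaws in this same view.

```bash
cat > m3.py <<'E'
from h import *
import sys
s=np.load('pics/%s.npy'%sys.argv[1],allow_pickle=True).item()
hsv=cv2.cvtColor(s['img'],cv2.COLOR_RGB2HSV); H,S,V=[hsv[...,i].astype(int) for i in range(3)]
f,R,o=cam(s);z=s['z_map'];v,u=np.mgrid[:420,:560]
P=np.stack([(u-s['cx'])/f*z,(v-s['cy'])/f*z,z],-1)@R.T+o
t=s['st']['tcp_pos']
for n,m in dict(pink=((H>160)|(H<5))&(S>120)&(V>90),green=(H>30)&(H<50)&(S>90)&(V>70)).items():
    for a,c,b,k in blobs(m,100):
        top=k&(P[...,2]>np.percentile(P[k][:,2],60)-.003)
        pts=np.argwhere(top)[:,::-1].astype(np.int32);(cx,cy),r=cv2.minEnclosingCircle(pts)
        w=ray(s,(cx,cy),.034);print(n,a,c.round(1),w.round(4),'rel tcp',(w-t).round(4),'r mm',1e3*r/f*np.median(z[k]),P[k].mean(0).round(4), np.percentile(P[k][:,2],90))
b=(V>180)&(S<60)&(P[...,2]>.005)&(P[...,2]<.025)
print('board z',np.median(P[b][:,2]))
E
python3 m3.py w6
```

```text
pink 1362 [275.6 104.1] [ 0.5892 -0.0401  0.034 ] rel tcp [ 0.0866  0.0011 -0.0989] r mm 16.350758935884375 [ 0.5888 -0.0399  0.037 ] 0.037887466194836156
green 1534 [172.3 111.1] [0.5838 0.0419 0.034 ] rel tcp [ 0.0812  0.0831 -0.0989] r mm 17.199772830047156 [0.5836 0.0402 0.036 ] 0.03781777516074544
board z 0.015392280884901965
```

```bash
python3 -m jog '[{"x":0,"y":1,"z":-10,"twist":0},{"x":0,"y":3,"z":-30,"twist":0},{"x":0,"y":3,"z":-55,"twist":0},{"x":0,"y":3,"z":-75,"twist":0},{"x":0,"y":3,"z":-85,"twist":0},{"x":0,"y":3,"z":-85,"twist":0},{"x":0,"y":3,"z":-85,"twist":0}]'
python3 m2.py w7|tail -8; python3 m3.py w7
```

```text
time: 7.35
tcp_pos: [0.5028, -0.0383, 0.048]
tool_rot: [0.708, -0.707, 0.001, -0.002]
ft_force: [0.4, 0.5, -1.6]
finger_gap: 0.585
0.07 1 611 topz 0.0252 min 0.0049 y 0.0281 0.0239 0.0314 xmax 0.08
0.07 -1 625 topz 0.0254 min 0.0052 y -0.0313 -0.0346 -0.027 xmax 0.08
0.08 1 605 topz 0.0254 min 0.0045 y 0.0295 0.0275 0.032 xmax 0.09
0.08 -1 610 topz 0.0254 min 0.0045 y -0.0328 -0.0352 -0.0305 xmax 0.09
0.09 1 648 topz 0.0254 min 0.0044 y 0.0285 0.0255 0.0324 xmax 0.1
0.09 -1 647 topz 0.0253 min 0.0042 y -0.0317 -0.0354 -0.0124 xmax 0.1
0.1 1 34 topz 0.0253 min 0.0045 y 0.0269 0.0256 0.028 xmax 0.1011
0.1 -1 12 topz 0.0249 min 0.0189 y -0.0307 -0.0316 -0.0294 xmax 0.1006
pink 3377 [279.3  94.1] [ 0.5893 -0.0392  0.034 ] rel tcp [ 0.0865 -0.0009 -0.014 ] r mm 16.631033297989916 [ 0.5889 -0.0396  0.0367] 0.03789510672008019
green 3873 [121.7 105.1] [0.584  0.0427 0.034 ] rel tcp [ 0.0811  0.0809 -0.014 ] r mm 17.602128468898947 [0.5837 0.0393 0.0353] 0.037784279892678824
board z 0.015575132581208406
```

View pics/w7.png

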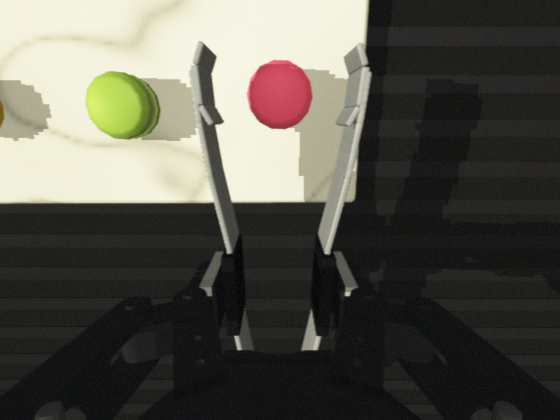

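The macaron at (279,94) is centred between the jaws to within 1 mm. I'll lower the tongs.

```bash
python3 -m jog '[{"x":0,"y":0,"z":-10,"twist":0},{"x":0,"y":0,"z":-20,"twist":0},{"x":0,"y":0,"z":-27,"twist":0},{"x":0,"y":0,"z":-30,"twist":0},{"x":0,"y":0,"z":-30,"twist":0},{"x":0,"y":0,"z":-30,"twist":0}]'
python3 m2.py w8|tail -6; python3 m3.py w8
```

```text
time: 8.05
tcp_pos: [0.5033, -0.0383, 0.0186]
tool_rot: [0.708, -0.707, 0.002, -0.003]
ft_force: [-0.3, 0.3, -1.9]
finger_gap: 0.581
0.08 1 1884 topz 0.0248 min -0.0038 y 0.0295 0.012 0.05 xmax 0.09
0.08 -1 1826 topz 0.0248 min -0.0038 y -0.0327 -0.0487 -0.012 xmax 0.09
0.09 1 1965 topz 0.0245 min -0.0039 y 0.0285 0.012 0.05 xmax 0.1
0.09 -1 1789 topz 0.0246 min -0.0039 y -0.0317 -0.0487 -0.0121 xmax 0.1
0.1 1 1849 topz -0.0019 min -0.0040 y 0.0306 0.012 0.05 xmax 0.11
0.1 -1 1701 topz -0.0019 min -0.0041 y -0.0291 -0.0489 -0.012 xmax 0.11
pink 5170 [279.6  88.6] [ 0.5895 -0.0402  0.034 ] rel tcp [ 0.0861 -0.0019  0.0154] r mm 16.671441067779963 [ 0.5888 -0.0396  0.0368] 0.03790676411435647
green 5988 [ 86.2 102.1] [0.5839 0.0396 0.034 ] rel tcp [0.0805 0.0779 0.0154] r mm 19.948003993008932 [0.5837 0.0387 0.0353] 0.037821408010959186
board z 0.015615150049973991
```

View pics/w8.png

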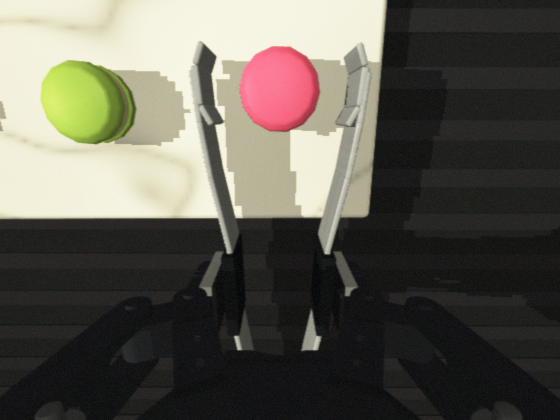

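The jaws straddle the macaron with the underside about 4 mm above the board. I'll close in stages.

```bash
python3 -m jog '[{"x":0,"y":0,"z":0,"twist":0},{"x":0,"y":0,"z":0,"twist":0},{"x":0,"y":0,"z":0,"twist":0}]' 50 28
python3 -m jog '[{"x":0,"y":0,"z":0,"twist":0},{"x":0,"y":0,"z":0,"twist":0},{"x":0,"y":0,"z":0,"twist":0}]' 45 28
python3 -m jog '[{"x":0,"y":0,"z":0,"twist":0},{"x":0,"y":0,"z":0,"twist":0},{"x":0,"y":0,"z":0,"twist":0},{"x":0,"y":0,"z":0,"twist":0},{"x":0,"y":0,"z":0,"twist":0}]' 36 28
python3 m2.py w9|head -2; python3 m3.py w9
```

```text
time: 8.45
tcp_pos: [0.5037, -0.0383, 0.019]
tool_rot: [0.708, -0.707, 0.002, -0.003]
ft_force: [0.0, 1.0, -2.0]
finger_gap: 0.503
time: 8.75
tcp_pos: [0.5036, -0.0383, 0.0191]
tool_rot: [0.708, -0.707, 0.002, -0.003]
ft_force: [-0.3, -0.7, -0.2]
finger_gap: 0.451
time: 9.25
tcp_pos: [0.5037, -0.0383, 0.0191]
tool_rot: [0.708, -0.707, 0.002, -0.003]
ft_force: [0.3, -0.4, -0.0]
finger_gap: 0.412
[ 0.5037 -0.0383  0.0191] [ 0.7076 -0.7067  0.0019 -0.0029] 0.0022662481647317974 0.41152694416026375 [ 0.3 -0.4 -0. ]
tongs yaw nominal 0.07305423008617061
pink 5201 [280.4  89.6] [ 0.5894 -0.0395  0.034 ] rel tcp [ 0.0857 -0.0012  0.0149] r mm 16.69336311500648 [ 0.5889 -0.04    0.037 ] 0.03796102223510338
green 5911 [ 87.1 103.1] [0.5846 0.0392 0.034 ] rel tcp [0.0809 0.0776 0.0149] r mm 19.734697719336918 [0.5837 0.0386 0.0355] 0.03780275347831266
board z 0.015616895434297812
```

View pics/w9.png

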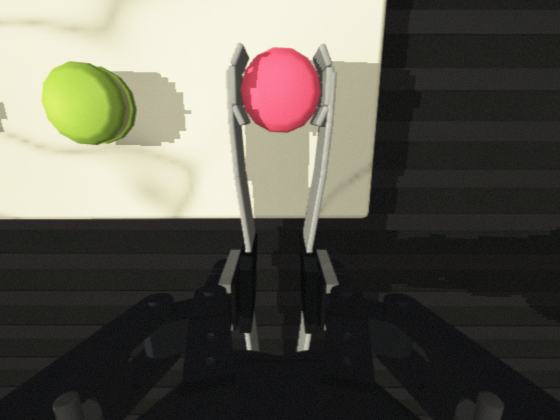

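The fingers stopped at 41 % against the 36 % command, so the jaws are on the macaron. I'll set a lower target so the full 28 N holds, then lift gently.

```bash
python3 -m jog '[{"x":0,"y":0,"z":0,"twist":0},{"x":0,"y":0,"z":0,"twist":0},{"x":0,"y":0,"z":0,"twist":0},{"x":0,"y":0,"z":3,"twist":0},{"x":0,"y":0,"z":7,"twist":0},{"x":0,"y":0,"z":13,"twist":0},{"x":0,"y":0,"z":20,"twist":0},{"x":0,"y":0,"z":20,"twist":0}]' 28 28
python3 -m jog '[{"x":0,"y":0,"z":4,"twist":0},{"x":0,"y":0,"z":14,"twist":0},{"x":0,"y":0,"z":28,"twist":0},{"x":0,"y":0,"z":44,"twist":0},{"x":0,"y":0,"z":60,"twist":0},{"x":0,"y":0,"z":72,"twist":0},{"x":0,"y":0,"z":80,"twist":0},{"x":0,"y":0,"z":80,"twist":0}]'
python3 -m jog '[{"x":0,"y":0,"z":0,"twist":0},{"x":0,"y":0,"z":0,"twist":0},{"x":0,"y":0,"z":0,"twist":0},{"x":0,"y":0,"z":0,"twist":0},{"x":0,"y":0,"z":0,"twist":0}]'
python3 m2.py w10|head -2; python3 m3.py w10
python3 - <<'E'
from h import *
save(snapshot('scene'),'s10.png')
E
```

```text
time: 10.15
tcp_pos: [0.5044, -0.0384, 0.0402]
tool_rot: [0.708, -0.707, 0.003, -0.004]
ft_force: [-0.8, 0.0, -1.3]
finger_gap: 0.409
time: 10.95
tcp_pos: [0.5052, -0.0385, 0.1216]
tool_rot: [0.708, -0.707, 0.004, -0.004]
ft_force: [0.0, 0.6, -0.9]
finger_gap: 0.414
time: 11.45
tcp_pos: [0.505, -0.0384, 0.1212]
tool_rot: [0.708, -0.707, 0.003, -0.004]
ft_force: [0.1, -0.5, -1.2]
finger_gap: 0.418
[ 0.505  -0.0384  0.1212] [ 0.7076 -0.7066  0.0033 -0.0041] 0.0017888456344495323 0.4180100464654937 [ 0.1 -0.5 -1.2]
tongs yaw nominal 0.07353189889107486
pink 5145 [280.4  89.6] [ 0.6015 -0.0413  0.034 ] rel tcp [ 0.0965 -0.0029 -0.0872] r mm 16.703488433503264 [ 0.5902 -0.0401  0.139 ] 0.1401303003397654
green 1695 [171.3 114.5] [0.5846 0.0413 0.034 ] rel tcp [ 0.0796  0.0797 -0.0872] r mm 17.070764937552823 [0.5837 0.04   0.0359] 0.037778803877212885
board z 0.015450101178760556
```

View pics/w10.png

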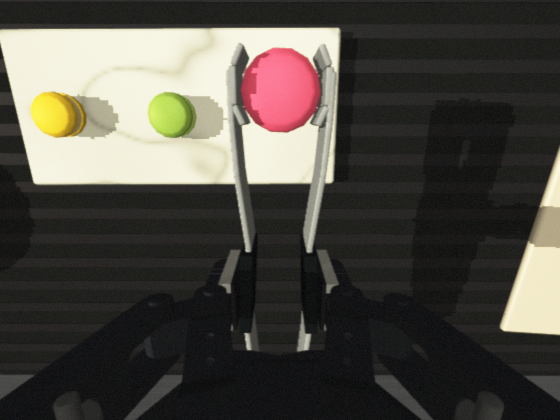

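View pics/s10.png

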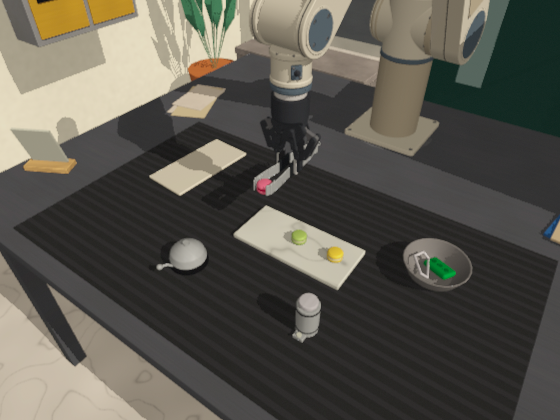

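The macaron is held with its top at z ≈ 0.139, so its underside is about 10 cm above the board. I'll check that it stays there before handing in.

```bash
python3 -m jog '[{"x":0,"y":0,"z":0,"twist":0},{"x":0,"y":0,"z":0,"twist":0},{"x":0,"y":0,"z":0,"twist":0},{"x":0,"y":0,"z":0,"twist":0},{"x":0,"y":0,"z":0,"twist":0},{"x":0,"y":0,"z":0,"twist":0},{"x":0,"y":0,"z":0,"twist":0},{"x":0,"y":0,"z":0,"twist":0}]'
python3 m2.py w11|head -2; python3 m3.py w11
python3 - <<'E'
from h import *
s=np.load('pics/w11.npy',allow_pickle=True).item()
hsv=cv2.cvtColor(s['img'],cv2.COLOR_RGB2HSV); H,S,V=[hsv[...,i].astype(int) for i in range(3)]
f,R,o=cam(s);z=s['z_map'];v,u=np.mgrid[:420,:560]
P=np.stack([(u-s['cx'])/f*z,(v-s['cy'])/f*z,z],-1)@R.T+o
k=((H>160)|(H<5))&(S>120)&((u-280)**2+(v-90)**2<25**2)
q=P[k]; q=q[np.abs(q[:,2]-np.median(q[:,2]))<.006]; A=np.c_[q[:,:2]-q[:,:2].mean(0),np.ones(len(q))]
c=np.linalg.lstsq(A,q[:,2],rcond=None)[0];print('top z %.4f tilt deg'%c[2],np.degrees(np.arctan(np.hypot(c[0],c[1]))))
t=snapshot('top');print([ray(t,b[1],.034).round(3) for b in blobs((cv2.cvtColor(t['img'],cv2.COLOR_RGB2HSV)[...,0]>30)&(cv2.cvtColor(t['img'],cv2.COLOR_RGB2HSV)[...,0]<50)&(cv2.cvtColor(t['img'],cv2.COLOR_RGB2HSV)[...,1]>90)&(t['img'].max(2)>70),60)])
E
```

```text
time: 12.4
tcp_pos: [0.5051, -0.0384, 0.1214]
tool_rot: [0.708, -0.707, 0.003, -0.004]
ft_force: [0.1, 0.0, -1.1]
finger_gap: 0.412
[ 0.5051 -0.0384  0.1214] [ 0.7076 -0.7066  0.0035 -0.0042] 0.0019301591556418558 0.4117663744829202 [ 0.1  0.  -1.1]
tongs yaw nominal 0.0756343031190322
pink 5145 [280.4  89.6] [ 0.6021 -0.0406  0.034 ] rel tcp [ 0.0969 -0.0021 -0.0874] r mm 16.555768837577297 [ 0.5903 -0.0401  0.1392] 0.1403288728326835
green 1688 [171.4 114.8] [0.5844 0.0402 0.034 ] rel tcp [ 0.0793  0.0787 -0.0874] r mm 17.943380848304326 [0.5837 0.0399 0.0362] 0.0377585300134209
board z 0.01540521577161949
top z 0.1398 tilt deg 0.7653568658573373
[array([0.585, 0.052, 0.034])]
```

```bash
python3 -c "
from rig import *
print(close_job())"
```

```text
the job is handed in; nothing more can be done
None
```

I picked up the tongs by their sleeves, closed them on the pink macaron with the grip set to 28 N, and lifted it. I handed the job in at about 12.5 s with it still held; no verdict was reported.

**Macaron height and level:** the last wrist view put its top at z ≈ 0.140 m, so its underside is about 10 cm above the board. It was tilted about 0.8° and did not move over the 0.8 s I watched before handing in.

**Grip:** the fingers are stopped on the tongs at about 41 % opening, against a 28 % command. That means they are pressing rather than sitting at their target. I had no direct reading of the jaw force on the macaron.

**Bystanders:** the wrist view shows green within 1 mm of where it was. Yellow, the bell and the dispenser look unmoved in the pictures, but I did not measure them again at the end.

**Disagreements:**
- The final top-camera reading for green was about 8 mm off in y. I put this down to the arm partly hiding it and did not investigate further.
- The top and wrist cameras disagreed by about 5 mm in y on the tongs' position. I used the wrist camera for the grasp.

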